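# Fetch the countersink from the back of the tool-holder rack

## Task

The red-nutted holder with the countersink, at the back of one lane of the slide-in rack, is due for tightening: slide out the two holders in front of it and stand both on the rubber mat, then slide out the red one and seat it upright in the round recess of the tightening block. Slide the two from the mat back into the places where they stood, leaving the red one's place empty and the other lane as it is. Tip no holder over.

Things in the scene. Friction and masses are not known exactly. Their poses are not given: they have to be found in the camera images.
- holder_red: Tool holder with red clamping nut, a short steel countersink on top. Round, upright, 66 mm tall, about 0.18 kg: foot 40 mm across, 7 mm thick; neck 22 mm across; nut 32 mm across from 24 to 50 mm up (grip here). Origin: centre of foot's underside; yaw means nothing. The wanted one, at the back of either lane of the rack.
- holder_blue: Tool holder with blue clamping nut, a brass-coloured spotting drill on top. Round, upright, 66 mm tall, about 0.18 kg: foot 40 mm across, 7 mm thick; neck 22 mm across; nut 32 mm across from 24 to 50 mm up (grip here). Origin: centre of foot's underside; yaw means nothing. At the back of the lane without the red one.
- holder_yellow: Tool holder with yellow clamping nut, a thin drill on top. Round, upright, 66 mm tall, about 0.18 kg: foot 40 mm across, 7 mm thick; neck 22 mm across; nut 32 mm across from 24 to 50 mm up (grip here). Origin: centre of foot's underside; yaw means nothing. In the middle or front place of either lane.
- holder_green: Tool holder with green clamping nut, a square-ended tap on top. Round, upright, 66 mm tall, about 0.18 kg: foot 40 mm across, 7 mm thick; neck 22 mm across; nut 32 mm across from 24 to 50 mm up (grip here). Origin: centre of foot's underside; yaw means nothing. In the middle or front place of either lane.
- holder_white: Tool holder with white clamping nut, a dark end mill on top. Round, upright, 66 mm tall, about 0.18 kg: foot 40 mm across, 7 mm thick; neck 22 mm across; nut 32 mm across from 24 to 50 mm up (grip here). Origin: centre of foot's underside; yaw means nothing. In the middle or front place of either lane.
- holder_black: Tool holder with black clamping nut, a steel reamer on top. Round, upright, 66 mm tall, about 0.18 kg: foot 40 mm across, 7 mm thick; neck 22 mm across; nut 32 mm across from 24 to 50 mm up (grip here). Origin: centre of foot's underside; yaw means nothing. In the middle or front place of either lane.
- lane_rack: Grey rack, fixed, 200 x 160. Origin: underside centre; x to back. Lanes at y = +-40 mm, places at x = 70, 25, -20 (within 3). Floor 6 mm up. From x = -42 back: channel 47 wide under lips (gap 32 wide, 18.5 to 22.5 mm up): a holder slides (best 1.5 mm off the floor), cannot lift. Mouth walls 22.5 tall flare to 69 wide at x = -66; open floor to -100. Lift or set down at x = -72 to -80.
- mat: black ribbed rubber mat lying on the bench, the place for setting holders aside, 150 (x) by 110 (y) by 3 mm thick. Origin: centre of its underside. Fixed.
- tightening_block: dark steel tightening block, fixed, 84 x 84 x 20 mm, with a round recess 52 mm across and 10 mm deep in the middle of its top (a 40 mm foot goes in with 6 mm to spare each side; the recess floor is 10 mm above the bench), bolt heads 2 mm high at its corners and a black thumb screw on its +x side. Origin: centre of its underside, below the recess centre.
Mind the look-alikes: they are no part of the job. What is shaped like the holder_black but orange or purple is not meant.

How it is judged:
By the outcome, as a careful person would: the job done as asked, in the order asked, and still so for the second after the job is handed in, with the robot touching nothing.
It also fails if it takes over 109 s, if anything falls off the work surface, if the arm or the gripper's body presses on something with over 40 N, if the wrist force passes 120 N, or if a joint passes its speed limit or range.

## Robot

A 6-joint arm with a two-finger parallel gripper is mounted at the origin on a cart in front of the work surface, level with it; the furniture and walls round the work are solid. World frame = base frame: x ahead of the robot, y to its left, z up, the work surface at z = 0. Lengths are in m, angles in degrees, forces in N, time in s.
With the tool pointing down it reaches from about 0.4 to 0.825 m from the base axis. Payload 7 kg.
Tool frame: the origin (TCP) lies on the centre line of the jaws, within the pads' length; the fingertips stand 11 mm ahead of it and the grasp point (between the pads) lies 8 mm behind it; z points along the fingers, y is the direction in which the jaws open and shut (so a half turn about z gives the same grasp; the last joint's range is limited). The gripper opens to 88 mm and grips with 3 to 60 N. Pads are 19 mm wide; open, the fingers measure 130 mm over their backs; the gripper's body (78 mm by 193 mm) begins 47 mm behind the grasp point.
Start: joints at [81.48, 20.546, 0.682, 0, -70.136, -16.507], TCP at [0.286, 0.612, 0.238] pointing down, gripper open.
Joint ranges: [-176.03, 176.03], [-82.01, 121.73], [-58.28, 71.71], [-173.87, 95.51], [-174.79, -0.11], [-173.66, 173.66]. Speed limits (degrees/s): [136.94, 136.94, 172.46, 180, 180, 180].

## Interface

Orientations are given as [roll, pitch, yaw] about the fixed x, y, z axes, in that order (R = Rz(yaw) Ry(pitch) Rx(roll)).
In Python, from plant import ctrl, cams, order gives the robot as it stands.
- The arm moves only by the tool jog_arm, never from a script. Its argument "motion" is a list of rows, each an object with "offset": the shift along the tool's x, y, z in mm, a list of three; "roll": the turn about the tool's z in rad; "hand": the finger opening in mm, from 0 to 87.6. A call has 1 to 20 rows; each row is the pose to reach, as a shift and turn from the pose commanded when the call began, along the tool's axes at that moment; what a row does not reach only later rows make up. A row lasts 1/12 s, in which the tool goes at most 41.7 mm and 7.16 degrees, less where a joint would pass 70% of its speed; a pose out of reach is approached as far as the arm can. A call with a gripper value outside its range is refused whole. The fingers move at their own pace and stop on an object; the grip force is fixed at half the most. Time passes only in rows, so rows that repeat a pose let the fingers close. It gives the time, the measured TCP pose, the force and the opening at its end, in the units of the state.
- ctrl.get_obs(): the state, without advancing time (a new reading comes with each control period).
- cams.snapshot(name): name is "scene" or "top"; returns a dict with "img" (384x512x3 uint8, red, green, blue), "K" (3x3 intrinsics, pixels), "cam_to_world" (4x4, takes a point from camera to world coordinates). Camera axes: x right, y down, z forward; pixel columns grow to the right and rows downward; lengths in m; the calibration is good to about 2 mm. A picture is of the moment at which its call begins. There is no depth.
- order.close_job(): hands the job in, once; it reports no verdict.
The state is a dict: "clock": time; "joint_pos": joint angles; "qvel": joint speeds; "tau": joint torques, N m; "tool_pos": TCP position; "orientation": TCP orientation; "force": force on the tool from outside, world axes, zero at the start; "moment": the same for the moment, N m; "opening": finger opening in m.
Only numpy, scipy, OpenCV 4.12 (cv2) and the standard library are available. Lean on these libraries where they do the work, as an engineer would, in place of code of your own. Each camera call takes 0.05 s, during which the arm holds its last target. There are 200 camera calls.

## Working session

There is one attempt and no reset: what is moved stays moved. The work goes in short steps, Python scripts to look and compute and a tool call to move; the robot and the scene stay as the last step left them, time stands still between calls to the robot, and variables do not carry over. Pictures are saved under pics/ and viewed, about 12 in all and at most 16, crops included, and the job is handed in when it is done.

Besides the shell and the picture viewer there is one more tool, called after "Request:" by a JSON object that holds its "fn" and its "kwargs". jog_arm: Moves the arm, as the interface text tells. Its arguments: {"type":"object","properties":{"motion":{"type":"array"}},"required":["motion"]}

```bash
mkdir -p pics; cat > h.py <<'E'
from plant import ctrl,cams,order
import numpy as np,cv2
def snap(n,f):
    s=cams.snapshot(n); cv2.imwrite(f'pics/{f}.png',cv2.cvtColor(s['img'],cv2.COLOR_RGB2BGR)); np.savez(f'pics/{f}.npz',**s); return s
def ray(f,u,v,z):
    s=np.load(f'pics/{f}.npz');d=s['cam_to_world'][:3,:3]@np.linalg.solve(s['K'],[u,v,1]);o=s['cam_to_world'][:3,3]
    return (o+d*(z-o[2])/d[2]).round(4)
def crop(f,x0,y0,x1,y1,k,g):
    cv2.imwrite(f'pics/{g}.png',cv2.resize(cv2.imread(f'pics/{f}.png')[y0:y1,x0:x1],None,fx=k,fy=k,interpolation=cv2.INTER_CUBIC))
E
python3 - <<'E'
from h import *
for n in('scene','top'):
    s=snap(n,n+'1');print(n,s['K'].tolist(),s['cam_to_world'].round(3).tolist())
print(ctrl.get_obs())
a=cv2.imread('pics/scene1.png');b=cv2.imread('pics/top1.png')
E
```

```text
scene [[486.78125695550546, 0.0, 259.9536734480986], [0.0, 486.78125695550546, 189.22180083607475], [0.0, 0.0, 1.0]] [[0.686, -0.551, 0.475, 0.093], [-0.727, -0.525, 0.443, -0.384], [0.005, -0.649, -0.76, 0.88], [0.0, 0.0, 0.0, 1.0]]
top [[373.9931299382725, 0.0, 252.3980758234171], [0.0, 373.9931299382725, 187.25661272604253], [0.0, 0.0, 1.0]] [[-0.021, -0.987, 0.158, 0.451], [-1.0, 0.02, -0.01, 0.101], [0.006, -0.158, -0.987, 0.888], [0.0, 0.0, 0.0, 1.0]]
{'clock': 0.1, 'joint_pos': array([ 8.14807985e+01,  2.05883050e+01,  6.38106696e-01, -1.74512686e-02,
       -7.01360278e+01, -1.65063397e+01]), 'qvel': array([-0.04037722, -0.1397414 ,  0.23865911, -0.07971519, -0.00027626,
       -0.02547953]), 'tau': array([-1.16752599e-03, -5.84161878e+01,  2.93751490e+01,  7.01549828e+00,
        1.02198886e-02, -4.99964870e-05]), 'tool_pos': array([0.28539129, 0.61122584, 0.23669931]), 'orientation': array([ 1.79912666e+02, -8.77092875e-03, -2.50314765e+01]), 'force': array([-0.14583459,  0.49964276,  1.09061469]), 'moment': array([-0.0226714 ,  0.02414302,  0.01444709]), 'opening': 0.08771831596408507}
```

View pics/scene1.png

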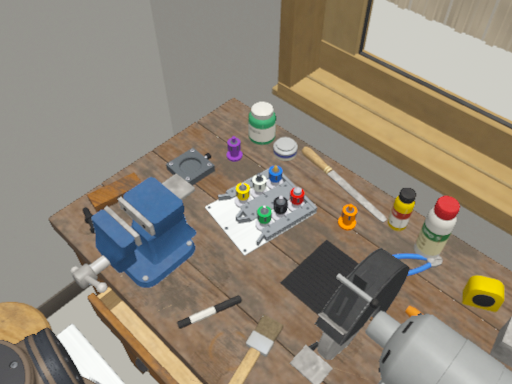

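View pics/top1.png

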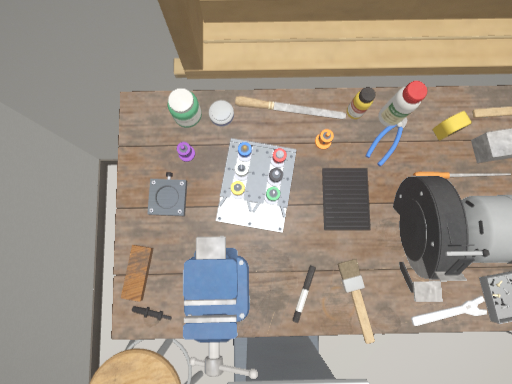

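```bash
python3 - <<'E'
from h import *
crop('top1',205,125,305,245,5,'c1')
crop('top1',140,130,400,240,3,'c2')
E
```

```text
(no output)
```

View pics/c1.png

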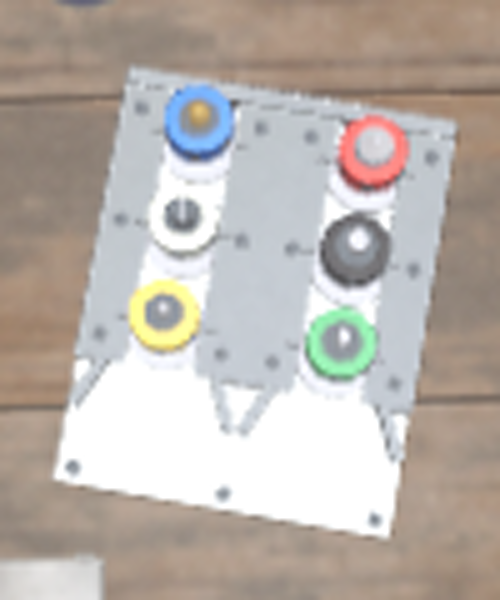

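View pics/c2.png

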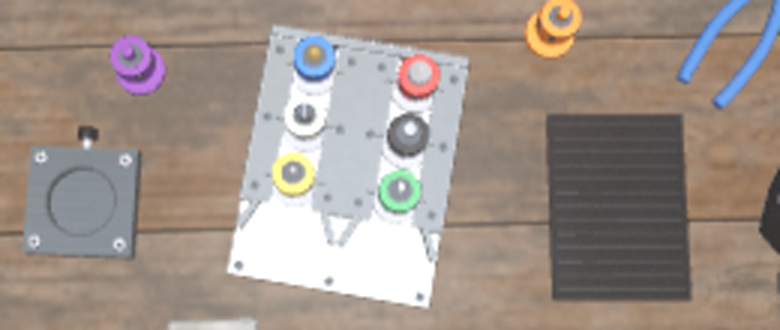

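```bash
python3 - <<'E'
from h import *
P=lambda u,v,z:ray('top1',205+(u-2)/5,125+(v-2)/5,z)
Q=lambda u,v,z:ray('top1',140+(u-1)/3,130+(v-1)/3,z)
C={n:P(*p) for n,p in dict(FL=(55,478,.006),FR=(390,537,.006),BL=(130,68,.0225),BR=(457,122,.0225),red=(374,152,.056),black=(356,248,.056),green=(341,343,.056),blue=(199,122,.056),white=(182,215,.056),yellow=(165,314,.056)).items()}
for k,v in C.items(): print(k,v)
from scipy.optimize import least_squares
L=dict(FL=(-100,80),FR=(-100,-80),BL=(100,80),BR=(100,-80),red=(70,-40),black=(25,-40),green=(-20,-40),blue=(70,40),white=(25,40),yellow=(-20,40))
def f(p):
    c,s=np.cos(p[2]),np.sin(p[2]);R=np.array([[c,-s],[s,c]])
    return np.concatenate([p[:2]+R@np.array(L[k])/1000-C[k][:2] for k in L])
r=least_squares(f,[.45,.1,0]);print(r.x,np.degrees(r.x[2]));print((r.fun.reshape(-1,2)*1000).round(1))
c,s=np.cos(r.x[2]),np.sin(r.x[2]);R=np.array([[c,-s],[s,c]])
for k in('red','black','green'):print(k,'rack frame',(R.T@(C[k][:2]-r.x[:2])*1000).round(1))
print('recess',Q(83,201,.02),'blk',[Q(*p,.02) for p in((32,148),(140,150),(133,258),(24,254))])
print('mat',[Q(*p,.003) for p in((547,115),(682,115),(690,298),(553,299))])
# scene check
crop('scene1',160,130,320,250,5,'c3')
s=np.load('pics/scene1.npz')
for n,x,y,z in [(k,*C[k][:2],.056) for k in('red','black','green')]+[('recess',*Q(83,201,.02)[:2],.02)]+[(k,*C[k]) for k in('FL','FR','BL','BR')]:
    p=np.linalg.inv(s['cam_to_world'])@[x,y,z,1];q=s['K']@p[:3];q=q[:2]/q[2];print(n,q.round(1),((q-[160,130])*5+2).round())
E
```

```text
FL [0.5159 0.1806 0.006 ]
FR [0.485  0.0237 0.006 ]
BL [0.71   0.1421 0.0225]
BR [ 0.6803 -0.0135  0.0225]
red [0.6581 0.0295 0.056 ]
black [0.6135 0.0391 0.056 ]
green [0.5702 0.0472 0.056 ]
blue [0.6738 0.1092 0.056 ]
white [0.6304 0.1177 0.056 ]
yellow [0.585  0.1261 0.056 ]
[ 0.59749818  0.08304543 -0.19288921] -11.051737860150018
[[-1.2  0.1]
 [-1.  -0. ]
 [ 1.   0.3]
 [ 0.  -1.1]
 [ 0.4  0.9]
 [ 0.9 -0.1]
 [ 0.   0.4]
 [ 0.1 -0.3]
 [-0.7 -0.2]
 [ 0.5  0. ]]
red rack frame [ 69.7 -40.9]
black rack frame [ 24.1 -40.1]
green rack frame [-19.9 -40.4]
recess [0.5722 0.2918 0.02  ] blk [array([0.615 , 0.3323, 0.02  ]), array([0.6117, 0.2476, 0.02  ]), array([0.5269, 0.2525, 0.02  ]), array([0.5318, 0.3367, 0.02  ])]
mat [array([ 0.6369, -0.0771,  0.003 ]), array([ 0.6347, -0.1862,  0.003 ]), array([ 0.4878, -0.1823,  0.003 ]), array([ 0.4893, -0.0744,  0.003 ])]
red [297.1 192.6] [687. 315.]
black [280.4 201.6] [604. 360.]
green [264.1 210.9] [523. 407.]
recess [190.8 164.7] [156. 176.]
FL [205.2 206.2] [228. 383.]
FR [244.5 254.5] [425. 624.]
BL [274.7 165.1] [576. 177.]
BR [317.1 206.8] [787. 386.]
```

View pics/c3.png

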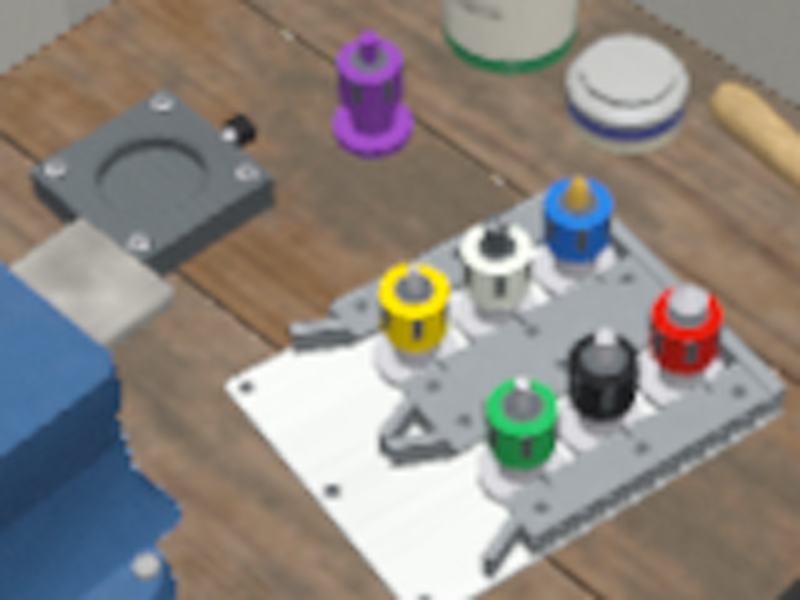

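```bash
cat >> h.py <<'E'
RC=np.array([.5975,.0830]);RY=-11.05
def rk(x,y):
    a=np.radians(RY);c,s=np.cos(a),np.sin(a);return RC+np.array([c*x-s*y,s*x+c*y])/1000
def go(*ts):
    o=ctrl.get_obs();p=o['tool_pos'];w=o['orientation'];a=np.radians(w[2])
    print('t',round(o['clock'],2),'p',p.round(4),'rpy',w.round(2),'F',o['force'].round(1),'open',round(o['opening']*1e3,1))
    q=RC*0+p[:2]-RC;b=np.radians(RY);print('rack xy',((np.cos(b)*q[0]+np.sin(b)*q[1])*1e3).round(1),((-np.sin(b)*q[0]+np.cos(b)*q[1])*1e3).round(1))
    for x,y,z,yaw in ts:
        d=(np.array([x,y,z])-p)*1e3
        print('off',[round(float(v),1) for v in(np.cos(a)*d[0]+np.sin(a)*d[1],np.sin(a)*d[0]-np.cos(a)*d[1],-d[2])],'roll',round(float(np.radians(-(yaw-w[2]))),4))
E
python3 - <<'E'
from h import *
g=rk(-20,-40.3);print(g,rk(-76,-40))
go((.56,.35,.2,-11.05),(*g,.15,-11.05))
for u,v in((238,250),(185,262)):print(ray('top1',u,v,.1))
for u,v in((150,180),(180,205),(100,215)):print('scene vise',ray('scene1',u,v,.1),ray('scene1',u,v,.15))
print('grinder',ray('top1',395,200,.15),ray('top1',425,180,.15),ray('scene1',322,320,.1),ray('scene1',380,250,.2))
E
```

```text
[0.57014667 0.04728046] [0.5152424  0.05830817]
t 0.1 p [0.2854 0.6112 0.2367] rpy [ 1.7991e+02 -1.0000e-02 -2.5030e+01] F [-0.1  0.5  1.1] open 87.7
rack xy -407.6 458.6
off [359.3, 120.5, 36.7] roll -0.244
off [496.6, 390.5, 86.7] roll -0.244
[0.4462 0.1259 0.1   ]
[0.4241 0.2357 0.1   ]
scene vise [0.4377 0.2583 0.1   ] [0.4156 0.2172 0.15  ]
scene vise [0.4371 0.1596 0.1   ] [0.4151 0.1248 0.15  ]
scene vise [0.3094 0.2564 0.1   ] [0.2955 0.2154 0.15  ]
grinder [ 0.5381 -0.1899  0.15  ] [ 0.5773 -0.2537  0.15  ] [ 0.4399 -0.2095  0.1   ] [ 0.5596 -0.224   0.2   ]
```

Request:
{"fn": "jog_arm", "kwargs": {"motion": [{"offset": [60, 20, 6], "roll": -0.04, "hand": 60}, {"offset": [100, 33, 10], "roll": -0.08, "hand": 60}, {"offset": [140, 47, 14], "roll": -0.12, "hand": 60}, {"offset": [180, 60, 18], "roll": -0.16, "hand": 60}, {"offset": [220, 74, 22], "roll": -0.2, "hand": 60}, {"offset": [260, 87, 26], "roll": -0.244, "hand": 60}, {"offset": [300, 101, 30], "roll": -0.244, "hand": 60}, {"offset": [340, 114, 34], "roll": -0.244, "hand": 60}, {"offset": [359, 120, 37], "roll": -0.244, "hand": 60}, {"offset": [375, 155, 40], "roll": -0.244, "hand": 60}, {"offset": [392, 190, 45], "roll": -0.244, "hand": 60}, {"offset": [410, 225, 50], "roll": -0.244, "hand": 60}, {"offset": [427, 260, 55], "roll": -0.244, "hand": 60}, {"offset": [445, 295, 62], "roll": -0.244, "hand": 60}, {"offset": [462, 330, 70], "roll": -0.244, "hand": 60}, {"offset": [480, 360, 78], "roll": -0.244, "hand": 60}, {"offset": [490, 380, 84], "roll": -0.244, "hand": 60}, {"offset": [496.6, 390.5, 87], "roll": -0.244, "hand": 60}, {"offset": [496.6, 390.5, 87], "roll": -0.244, "hand": 60}, {"offset": [496.6, 390.5, 87], "roll": -0.244, "hand": 60}]}}

```text
clock: 1.77
tool_pos: [0.5705, 0.0474, 0.1504]
orientation: [180.0, 0.0, -11.1]
force: [-0.8, 0.6, -0.4]
opening: 0.0601
```

```bash
python3 - <<'E'
from h import *
go((*rk(-20,-40.3),.04,-11.05))
snap('scene','s2');crop('s2',180,80,340,260,3,'c4')
E
```

```text
t 1.77 p [0.5705 0.0474 0.1504] rpy [ 1.7999e+02  2.0000e-02 -1.1120e+01] F [-0.8  0.6 -0.4] open 60.1
rack xy -19.7 -40.1
off [-0.3, 0.2, 110.4] roll -0.0012
```

View pics/c4.png

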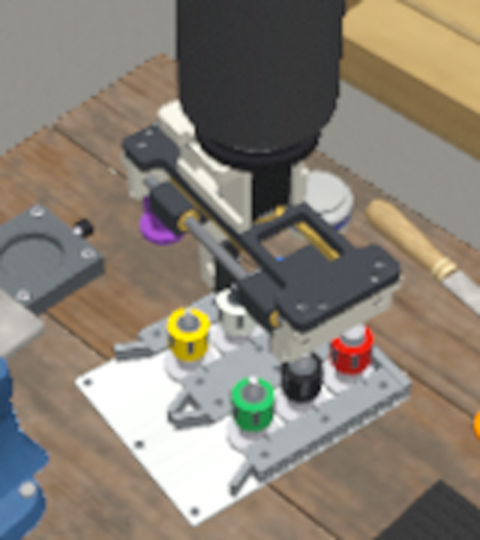

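Request:
{"fn": "jog_arm", "kwargs": {"motion": [{"offset": [-0.3, 0, 30], "roll": 0, "hand": 60}, {"offset": [-0.3, 0, 60], "roll": 0, "hand": 60}, {"offset": [-0.3, 0, 85], "roll": 0, "hand": 60}, {"offset": [-0.3, 0, 102], "roll": 0, "hand": 60}, {"offset": [-0.3, 0, 110], "roll": 0, "hand": 60}, {"offset": [-0.3, 0, 110], "roll": 0, "hand": 60}, {"offset": [-0.3, 0, 110], "roll": 0, "hand": 24}, {"offset": [-0.3, 0, 110], "roll": 0, "hand": 24}, {"offset": [-0.3, 0, 110], "roll": 0, "hand": 24}, {"offset": [-0.3, 0, 110], "roll": 0, "hand": 24}, {"offset": [-0.3, 0, 110], "roll": 0, "hand": 24}, {"offset": [-0.3, 0, 110], "roll": 0, "hand": 24}]}}

```text
clock: 2.82
tool_pos: [0.5705, 0.0478, 0.0415]
orientation: [-180.0, -0.1, -11.0]
force: [-1.5, 0.9, 6.2]
opening: 0.0307
```

```bash
python3 - <<'E'
from h import *
go((*rk(-76,-40),.0415,-11.05))
E
```

```text
t 2.82 p [0.5705 0.0478 0.0415] rpy [-1.7996e+02 -7.0000e-02 -1.1040e+01] F [-1.5  0.9  6.2] open 30.7
rack xy -19.8 -39.7
off [-56.2, 0.3, -0.0] roll 0.0001
```

Request:
{"fn": "jog_arm", "kwargs": {"motion": [{"offset": [0, 0, -1], "roll": 0, "hand": 24}, {"offset": [0, 0, -1.5], "roll": 0, "hand": 24}, {"offset": [0, 0, -1.5], "roll": 0, "hand": 24}, {"offset": [-4, 0, -1.5], "roll": 0, "hand": 24}, {"offset": [-12, 0, -1.5], "roll": 0, "hand": 24}, {"offset": [-20, 0, -1.5], "roll": 0, "hand": 24}, {"offset": [-28, 0, -1.5], "roll": 0, "hand": 24}, {"offset": [-36, 0, -1.5], "roll": 0, "hand": 24}, {"offset": [-44, 0, -1.5], "roll": 0, "hand": 24}, {"offset": [-52, 0, -1.5], "roll": 0, "hand": 24}, {"offset": [-56, 0, -1.5], "roll": 0, "hand": 24}, {"offset": [-56, 0, -1.5], "roll": 0, "hand": 24}]}}

```text
clock: 3.82
tool_pos: [0.5141, 0.0586, 0.0422]
orientation: [180.0, 0.0, -11.0]
force: [-0.3, 0.2, -1.6]
opening: 0.031
```

```bash
python3 - <<'E'
from h import *
go((*rk(-76,-40),.13,-11.05),(.52,-.105,.13,-101.05),(.52,-.105,.042,-101.05))
snap('scene','s3');crop('s3',180,130,340,280,4,'c5')
E
```

```text
t 3.82 p [0.5141 0.0586 0.0422] rpy [ 1.800e+02  1.000e-02 -1.101e+01] F [-0.3  0.2 -1.6] open 31.0
rack xy -77.2 -39.9
off [1.2, 0.1, -87.8] roll 0.0006
off [37.1, 159.5, -87.8] roll 1.5714
off [37.1, 159.5, 0.2] roll 1.5714
```

View pics/c5.png

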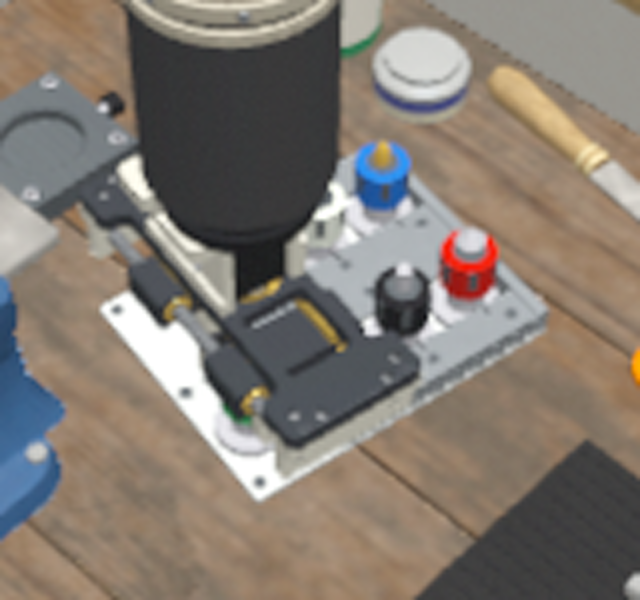

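Request:
{"fn": "jog_arm", "kwargs": {"motion": [{"offset": [1, 0, -10], "roll": 0, "hand": 24}, {"offset": [1, 0, -30], "roll": 0.1, "hand": 24}, {"offset": [1, 0, -60], "roll": 0.22, "hand": 24}, {"offset": [1, 5, -84], "roll": 0.34, "hand": 24}, {"offset": [3, 12, -88], "roll": 0.46, "hand": 24}, {"offset": [5, 22, -88], "roll": 0.58, "hand": 24}, {"offset": [7, 32, -88], "roll": 0.7, "hand": 24}, {"offset": [10, 42, -88], "roll": 0.82, "hand": 24}, {"offset": [13, 54, -88], "roll": 0.94, "hand": 24}, {"offset": [16, 68, -88], "roll": 1.06, "hand": 24}, {"offset": [19, 82, -88], "roll": 1.18, "hand": 24}, {"offset": [23, 98, -88], "roll": 1.3, "hand": 24}, {"offset": [27, 114, -88], "roll": 1.42, "hand": 24}, {"offset": [31, 130, -88], "roll": 1.53, "hand": 24}, {"offset": [34, 145, -88], "roll": 1.571, "hand": 24}, {"offset": [36.5, 155, -88], "roll": 1.571, "hand": 24}, {"offset": [37.1, 159.5, -86], "roll": 1.571, "hand": 24}, {"offset": [37.1, 159.5, -70], "roll": 1.571, "hand": 24}, {"offset": [37.1, 159.5, -50], "roll": 1.571, "hand": 24}, {"offset": [37.1, 159.5, -50], "roll": 1.571, "hand": 24}]}}

```text
clock: 5.53
tool_pos: [0.5188, -0.1051, 0.0889]
orientation: [179.7, -0.0, -101.0]
force: [-1.1, -0.6, -2.0]
opening: 0.0313
```

```bash
python3 - <<'E'
from h import *
go((.52,-.105,.039,-101.05))
snap('scene','s4');crop('s4',230,150,430,330,4,'c6')
E
```

```text
t 5.53 p [ 0.5188 -0.1051  0.0889] rpy [ 1.7972e+02 -5.0000e-02 -1.0102e+02] F [-1.1 -0.6 -2. ] open 31.3
rack xy -41.2 -199.7
off [-0.4, -1.2, 49.9] roll 0.0005
```

View pics/c6.png

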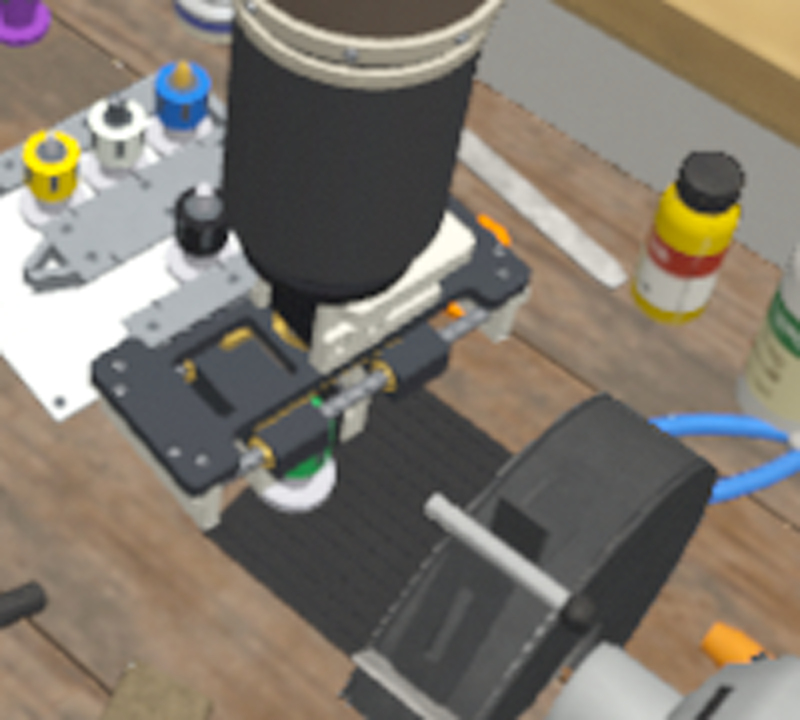

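Request:
{"fn": "jog_arm", "kwargs": {"motion": [{"offset": [0, -1, 20], "roll": 0, "hand": 24}, {"offset": [0, -1, 36], "roll": 0, "hand": 24}, {"offset": [0, -1, 44], "roll": 0, "hand": 24}, {"offset": [0, -1, 47], "roll": 0, "hand": 24}, {"offset": [0, -1, 49], "roll": 0, "hand": 24}, {"offset": [0, -1, 50], "roll": 0, "hand": 24}, {"offset": [0, -1, 50], "roll": 0, "hand": 24}]}}

```text
clock: 6.17
tool_pos: [0.5225, -0.1053, 0.0428]
orientation: [-179.9, 0.0, -101.0]
force: [-0.8, 0.3, -1.6]
opening: 0.0313
```

Request:
{"fn": "jog_arm", "kwargs": {"motion": [{"offset": [0, 0, 1], "roll": 0, "hand": 24}, {"offset": [0, 0, 1], "roll": 0, "hand": 24}]}}

```text
clock: 6.33
tool_pos: [0.5222, -0.1053, 0.0415]
orientation: [-180.0, 0.0, -101.0]
force: [-0.4, 0.0, -1.1]
opening: 0.0314
```

Request:
{"fn": "jog_arm", "kwargs": {"motion": [{"offset": [0, 0, 1], "roll": 0, "hand": 24}, {"offset": [0, 0, 1], "roll": 0, "hand": 24}]}}

```text
clock: 6.5
tool_pos: [0.522, -0.1054, 0.0402]
orientation: [-180.0, 0.0, -101.1]
force: [0.8, -0.1, -1.9]
opening: 0.0313
```

Request:
{"fn": "jog_arm", "kwargs": {"motion": [{"offset": [0, 0, 1], "roll": 0, "hand": 24}, {"offset": [0, 0, 1], "roll": 0, "hand": 24}, {"offset": [0, 0, 1], "roll": 0, "hand": 24}]}}

```text
clock: 6.75
tool_pos: [0.5219, -0.1054, 0.039]
orientation: [180.0, -0.0, -101.1]
force: [0.7, -0.7, -2.1]
opening: 0.0315
```

Request:
{"fn": "jog_arm", "kwargs": {"motion": [{"offset": [0, 0, 1], "roll": 0, "hand": 24}, {"offset": [0, 0, 1], "roll": 0, "hand": 24}, {"offset": [0, 0, 1], "roll": 0, "hand": 24}]}}

```text
clock: 7.0
tool_pos: [0.522, -0.1054, 0.0385]
orientation: [-180.0, -0.0, -101.0]
force: [-1.9, 0.8, 4.1]
opening: 0.0315
```

Request:
{"fn": "jog_arm", "kwargs": {"motion": [{"offset": [0, 0, 0], "roll": 0, "hand": 56}, {"offset": [0, 0, 0], "roll": 0, "hand": 56}, {"offset": [0, 0, 0], "roll": 0, "hand": 56}, {"offset": [0, 0, -15], "roll": 0, "hand": 56}, {"offset": [0, 0, -50], "roll": 0, "hand": 56}, {"offset": [0, 0, -85], "roll": 0, "hand": 56}, {"offset": [0, 0, -110], "roll": 0, "hand": 56}, {"offset": [0, 0, -110], "roll": 0, "hand": 56}]}}

```text
clock: 7.67
tool_pos: [0.5252, -0.1054, 0.1537]
orientation: [-179.5, 0.1, -101.0]
force: [-0.1, -0.8, -0.9]
opening: 0.0561
```

```bash
python3 - <<'E'
from h import *
print(rk(24.2,-40.1))
go((*rk(24.2,-40.1),.15,-11.05))
E
```

```text
[0.61356555 0.03900514]
t 7.67 p [ 0.5252 -0.1054  0.1537] rpy [-1.7949e+02  1.0000e-01 -1.0100e+02] F [-0.1 -0.8 -0.9] open 56.1
rack xy -34.9 -198.8
off [-158.6, -59.2, 3.7] roll -1.5699
```

Request:
{"fn": "jog_arm", "kwargs": {"motion": [{"offset": [-10, -4, 0], "roll": -0.1, "hand": 56}, {"offset": [-20, -7, 0], "roll": -0.22, "hand": 56}, {"offset": [-32, -12, 0], "roll": -0.34, "hand": 56}, {"offset": [-45, -17, 0], "roll": -0.46, "hand": 56}, {"offset": [-58, -22, 0], "roll": -0.58, "hand": 56}, {"offset": [-71, -27, 0], "roll": -0.7, "hand": 56}, {"offset": [-84, -32, 0], "roll": -0.82, "hand": 56}, {"offset": [-97, -36, 0], "roll": -0.94, "hand": 56}, {"offset": [-110, -41, 0], "roll": -1.06, "hand": 56}, {"offset": [-122, -46, 0], "roll": -1.18, "hand": 56}, {"offset": [-134, -50, 0], "roll": -1.3, "hand": 56}, {"offset": [-144, -54, 0], "roll": -1.42, "hand": 56}, {"offset": [-152, -57, 0], "roll": -1.53, "hand": 56}, {"offset": [-158, -59, 2], "roll": -1.57, "hand": 56}, {"offset": [-158.6, -59.2, 3], "roll": -1.57, "hand": 56}, {"offset": [-158.6, -59.2, 3], "roll": -1.57, "hand": 56}, {"offset": [-158.6, -59.2, 3], "roll": -1.57, "hand": 56}, {"offset": [-158.6, -59.2, 3], "roll": -1.57, "hand": 56}]}}

```text
clock: 9.17
tool_pos: [0.6102, 0.0385, 0.1451]
orientation: [180.0, 0.0, -11.2]
force: [0.5, 0.1, -0.5]
opening: 0.0561
```

```bash
python3 - <<'E'
from h import *
go((*rk(24.2,-40.1),.04,-11.05))
E
```

```text
t 9.17 p [0.6102 0.0385 0.1451] rpy [ 1.800e+02  1.000e-02 -1.119e+01] F [ 0.5  0.1 -0.5] open 56.1
rack xy 21.0 -41.2
off [3.2, -1.1, 105.1] roll -0.0025
```

Request:
{"fn": "jog_arm", "kwargs": {"motion": [{"offset": [3, -1, 30], "roll": 0, "hand": 56}, {"offset": [3, -1, 60], "roll": 0, "hand": 56}, {"offset": [3, -1, 85], "roll": 0, "hand": 56}, {"offset": [3, -1, 100], "roll": 0, "hand": 56}, {"offset": [3, -1, 104], "roll": 0, "hand": 56}, {"offset": [3, -1, 104], "roll": 0, "hand": 56}, {"offset": [3, -1, 104], "roll": 0, "hand": 56}, {"offset": [3, -1, 104], "roll": 0, "hand": 56}, {"offset": [3, -1, 104], "roll": 0, "hand": 56}]}}

```text
clock: 9.92
tool_pos: [0.6145, 0.0396, 0.0426]
orientation: [-179.9, -0.1, -11.1]
force: [-0.3, -0.8, 0.5]
opening: 0.056
```

```bash
python3 - <<'E'
from h import *
go((*rk(24.2,-40.1),.041,-11.05))
E
```

```text
t 9.92 p [0.6145 0.0396 0.0426] rpy [-1.7993e+02 -1.3000e-01 -1.1110e+01] F [-0.3 -0.8  0.5] open 56.0
rack xy 25.0 -39.4
off [-0.8, 0.7, 1.6] roll -0.001
```

Request:
{"fn": "jog_arm", "kwargs": {"motion": [{"offset": [-0.8, 0.7, 0.5], "roll": 0, "hand": 24}, {"offset": [-0.8, 0.7, 0.5], "roll": 0, "hand": 24}, {"offset": [-0.8, 0.7, 0.5], "roll": 0, "hand": 24}, {"offset": [-0.8, 0.7, 0.5], "roll": 0, "hand": 24}, {"offset": [-0.8, 0.7, 0.5], "roll": 0, "hand": 24}, {"offset": [-0.8, 0.7, 0.5], "roll": 0, "hand": 24}]}}

```text
clock: 10.42
tool_pos: [0.6127, 0.0388, 0.0408]
orientation: [-180.0, -0.0, -11.1]
force: [-0.8, 1.0, 1.7]
opening: 0.0314
```

```bash
python3 - <<'E'
from h import *
go((*rk(-77,-40),.043,-11.05))
E
```

```text
t 10.42 p [0.6127 0.0388 0.0408] rpy [-1.800e+02 -1.000e-02 -1.109e+01] F [-0.8  1.   1.7] open 31.4
rack xy 23.4 -40.4
off [-100.4, -0.3, -2.2] roll -0.0008
```

Request:
{"fn": "jog_arm", "kwargs": {"motion": [{"offset": [0, 0, -1], "roll": 0, "hand": 24}, {"offset": [0, 0, -1.8], "roll": 0, "hand": 24}, {"offset": [0, 0, -1.8], "roll": 0, "hand": 24}, {"offset": [-4, 0, -1.8], "roll": 0, "hand": 24}, {"offset": [-12, 0, -1.8], "roll": 0, "hand": 24}, {"offset": [-22, 0, -1.8], "roll": 0, "hand": 24}, {"offset": [-32, 0, -1.8], "roll": 0, "hand": 24}, {"offset": [-42, 0, -1.8], "roll": 0, "hand": 24}, {"offset": [-52, 0, -1.8], "roll": 0, "hand": 24}, {"offset": [-62, 0, -1.8], "roll": 0, "hand": 24}, {"offset": [-72, 0, -1.8], "roll": 0, "hand": 24}, {"offset": [-82, 0, -1.8], "roll": 0, "hand": 24}, {"offset": [-92, 0, -1.8], "roll": 0, "hand": 24}, {"offset": [-100, 0, -1.8], "roll": 0, "hand": 24}, {"offset": [-100.5, 0, -1.8], "roll": 0, "hand": 24}, {"offset": [-100.5, 0, -1.8], "roll": 0, "hand": 24}, {"offset": [-100.5, 0, -1.8], "roll": 0, "hand": 24}]}}

```text
clock: 11.83
tool_pos: [0.5145, 0.0584, 0.0426]
orientation: [-180.0, -0.0, -11.1]
force: [0.9, 0.3, -2.7]
opening: 0.0312
```

```bash
python3 - <<'E'
from h import *
go((.607,-.105,.13,-101.05))
E
```

```text
t 11.83 p [0.5145 0.0584 0.0426] rpy [-1.7998e+02 -4.0000e-02 -1.1080e+01] F [ 0.9  0.3 -2.7] open 31.2
rack xy -76.7 -40.1
off [122.1, 142.6, -87.4] roll 1.5703
```

Request:
{"fn": "jog_arm", "kwargs": {"motion": [{"offset": [0, 0, -10], "roll": 0, "hand": 24}, {"offset": [0, 0, -35], "roll": 0.1, "hand": 24}, {"offset": [0, 0, -65], "roll": 0.22, "hand": 24}, {"offset": [2, 5, -88], "roll": 0.34, "hand": 24}, {"offset": [6, 12, -92], "roll": 0.46, "hand": 24}, {"offset": [12, 22, -92], "roll": 0.58, "hand": 24}, {"offset": [20, 34, -92], "roll": 0.7, "hand": 24}, {"offset": [30, 46, -92], "roll": 0.82, "hand": 24}, {"offset": [42, 60, -92], "roll": 0.94, "hand": 24}, {"offset": [54, 74, -92], "roll": 1.06, "hand": 24}, {"offset": [66, 88, -92], "roll": 1.18, "hand": 24}, {"offset": [80, 102, -92], "roll": 1.3, "hand": 24}, {"offset": [94, 116, -92], "roll": 1.42, "hand": 24}, {"offset": [106, 128, -92], "roll": 1.53, "hand": 24}, {"offset": [115, 137, -92], "roll": 1.57, "hand": 24}, {"offset": [122, 142.6, -90], "roll": 1.57, "hand": 24}, {"offset": [122, 142.6, -75], "roll": 1.57, "hand": 24}, {"offset": [122, 142.6, -55], "roll": 1.57, "hand": 24}, {"offset": [122, 142.6, -45], "roll": 1.57, "hand": 24}, {"offset": [122, 142.6, -45], "roll": 1.57, "hand": 24}]}}

```text
clock: 13.5
tool_pos: [0.6045, -0.1052, 0.0848]
orientation: [179.7, -0.1, -101.0]
force: [0.1, -0.3, -1.7]
opening: 0.0317
```

Request:
{"fn": "jog_arm", "kwargs": {"motion": [{"offset": [0, 0, 16], "roll": 0, "hand": 24}, {"offset": [0, 0, 30], "roll": 0, "hand": 24}, {"offset": [0, 0, 38], "roll": 0, "hand": 24}, {"offset": [0, 0, 42], "roll": 0, "hand": 24}, {"offset": [0, 0, 42], "roll": 0, "hand": 24}, {"offset": [0, 0, 42], "roll": 0, "hand": 24}, {"offset": [0, 0, 42], "roll": 0, "hand": 24}, {"offset": [0, 0, 42], "roll": 0, "hand": 24}]}}

```text
clock: 14.17
tool_pos: [0.6069, -0.1052, 0.0463]
orientation: [-179.9, 0.0, -101.0]
force: [0.8, 0.7, -1.8]
opening: 0.031
```

Request:
{"fn": "jog_arm", "kwargs": {"motion": [{"offset": [0, 0, 3], "roll": 0, "hand": 24}, {"offset": [0, 0, 6], "roll": 0, "hand": 24}, {"offset": [0, 0, 7], "roll": 0, "hand": 24}, {"offset": [0, 0, 7], "roll": 0, "hand": 24}, {"offset": [0, 0, 7], "roll": 0, "hand": 24}, {"offset": [0, 0, 7], "roll": 0, "hand": 24}]}}

```text
clock: 14.67
tool_pos: [0.6063, -0.1053, 0.0383]
orientation: [180.0, -0.0, -101.1]
force: [0.1, -0.2, -2.2]
opening: 0.0315
```

Request:
{"fn": "jog_arm", "kwargs": {"motion": [{"offset": [0, 0, 1], "roll": 0, "hand": 24}, {"offset": [0, 0, 1], "roll": 0, "hand": 24}, {"offset": [0, 0, 1], "roll": 0, "hand": 24}]}}

```text
clock: 14.92
tool_pos: [0.6065, -0.1053, 0.0378]
orientation: [-180.0, 0.0, -101.0]
force: [-0.7, 0.2, 2.0]
opening: 0.0311
```

Contact. Release, rise, check.

Request:
{"fn": "jog_arm", "kwargs": {"motion": [{"offset": [0, 0, 0], "roll": 0, "hand": 56}, {"offset": [0, 0, 0], "roll": 0, "hand": 56}, {"offset": [0, 0, 0], "roll": 0, "hand": 56}, {"offset": [0, 0, -15], "roll": 0, "hand": 56}, {"offset": [0, 0, -50], "roll": 0, "hand": 56}, {"offset": [0, 0, -85], "roll": 0, "hand": 56}, {"offset": [0, 0, -112], "roll": 0, "hand": 56}, {"offset": [0, 0, -112], "roll": 0, "hand": 56}, {"offset": [0, 0, -112], "roll": 0, "hand": 56}, {"offset": [0, 0, -112], "roll": 0, "hand": 56}]}}

```text
clock: 15.75
tool_pos: [0.6059, -0.1052, 0.149]
orientation: [180.0, 0.0, -101.1]
force: [0.8, 0.2, -0.7]
opening: 0.0562
```

```bash
python3 - <<'E'
from h import *
go((*rk(69.8,-40.3),.15,-11.05))
E
```

```text
t 15.75 p [ 0.6059 -0.1052  0.149 ] rpy [ 1.7999e+02  2.0000e-02 -1.0108e+02] F [ 0.8  0.2 -0.7] open 56.2
rack xy 44.3 -183.1
off [-142.8, -25.4, -1.0] roll -1.5712
```

Request:
{"fn": "jog_arm", "kwargs": {"motion": [{"offset": [-10, -2, 0], "roll": -0.1, "hand": 56}, {"offset": [-20, -4, 0], "roll": -0.22, "hand": 56}, {"offset": [-32, -6, 0], "roll": -0.34, "hand": 56}, {"offset": [-44, -8, 0], "roll": -0.46, "hand": 56}, {"offset": [-56, -10, 0], "roll": -0.58, "hand": 56}, {"offset": [-68, -12, 0], "roll": -0.7, "hand": 56}, {"offset": [-80, -14, 0], "roll": -0.82, "hand": 56}, {"offset": [-92, -16, 0], "roll": -0.94, "hand": 56}, {"offset": [-103, -18, 0], "roll": -1.06, "hand": 56}, {"offset": [-114, -20, 0], "roll": -1.18, "hand": 56}, {"offset": [-124, -22, 0], "roll": -1.3, "hand": 56}, {"offset": [-133, -24, 0], "roll": -1.42, "hand": 56}, {"offset": [-140, -25, 0], "roll": -1.53, "hand": 56}, {"offset": [-142.8, -25.4, 0], "roll": -1.571, "hand": 56}, {"offset": [-142.8, -25.4, 0], "roll": -1.571, "hand": 56}, {"offset": [-142.8, -25.4, 0], "roll": -1.571, "hand": 56}, {"offset": [-142.8, -25.4, 0], "roll": -1.571, "hand": 56}, {"offset": [-142.8, -25.4, 0], "roll": -1.571, "hand": 56}, {"offset": [-142.8, -25.4, 0], "roll": -1.571, "hand": 56}]}}

```text
clock: 17.33
tool_pos: [0.6584, 0.0297, 0.1492]
orientation: [180.0, 0.0, -11.1]
force: [-0.1, 0.4, 0.7]
opening: 0.056
```

```bash
python3 - <<'E'
from h import *
go((*rk(69.8,-40.3),.041,-11.05))
snap('scene','s5');crop('s5',200,100,400,300,3,'c7')
E
```

```text
t 17.33 p [0.6584 0.0297 0.1492] rpy [ 1.7999e+02  2.0000e-02 -1.1110e+01] F [-0.1  0.4  0.7] open 56.0
rack xy 70.0 -40.7
off [-0.2, -0.4, 108.2] roll -0.0011
```

View pics/c7.png

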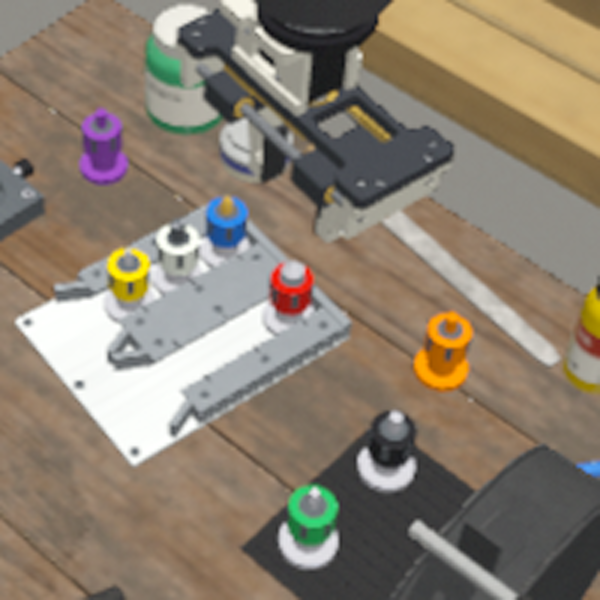

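Request:
{"fn": "jog_arm", "kwargs": {"motion": [{"offset": [0, -0.4, 30], "roll": 0, "hand": 56}, {"offset": [0, -0.4, 60], "roll": 0, "hand": 56}, {"offset": [0, -0.4, 85], "roll": 0, "hand": 56}, {"offset": [0, -0.4, 102], "roll": 0, "hand": 56}, {"offset": [0, -0.4, 108], "roll": 0, "hand": 56}, {"offset": [0, -0.4, 108], "roll": 0, "hand": 56}, {"offset": [0, -0.4, 108], "roll": 0, "hand": 56}, {"offset": [0, -0.4, 108], "roll": 0, "hand": 56}, {"offset": [0, -0.4, 108], "roll": 0, "hand": 56}, {"offset": [0, -0.4, 108], "roll": 0, "hand": 56}, {"offset": [0, -0.4, 108], "roll": 0, "hand": 24}, {"offset": [0, -0.4, 108], "roll": 0, "hand": 24}, {"offset": [0, -0.4, 108], "roll": 0, "hand": 24}, {"offset": [0, -0.4, 108], "roll": 0, "hand": 24}, {"offset": [0, -0.4, 108], "roll": 0, "hand": 24}, {"offset": [0, -0.4, 108], "roll": 0, "hand": 24}]}}

```text
clock: 18.72
tool_pos: [0.6587, 0.0303, 0.0414]
orientation: [180.0, 0.0, -11.0]
force: [-0.7, -0.4, 1.2]
opening: 0.0309
```

```bash
python3 - <<'E'
from h import *
go((*rk(-76.5,-40),.043,-11.05))
E
```

```text
t 18.72 p [0.6587 0.0303 0.0414] rpy [179.99   0.   -11.05] F [-0.7 -0.4  1.2] open 30.9
rack xy 70.1 -40.0
off [-146.6, 0.0, -1.6] roll 0.0001
```

Request:
{"fn": "jog_arm", "kwargs": {"motion": [{"offset": [0, 0, -1], "roll": 0, "hand": 24}, {"offset": [0, 0, -1.6], "roll": 0, "hand": 24}, {"offset": [0, 0, -1.6], "roll": 0, "hand": 24}, {"offset": [-4, 0, -1.6], "roll": 0, "hand": 24}, {"offset": [-14, 0, -1.6], "roll": 0, "hand": 24}, {"offset": [-26, 0, -1.6], "roll": 0, "hand": 24}, {"offset": [-38, 0, -1.6], "roll": 0, "hand": 24}, {"offset": [-50, 0, -1.6], "roll": 0, "hand": 24}, {"offset": [-62, 0, -1.6], "roll": 0, "hand": 24}, {"offset": [-74, 0, -1.6], "roll": 0, "hand": 24}, {"offset": [-86, 0, -1.6], "roll": 0, "hand": 24}, {"offset": [-98, 0, -1.6], "roll": 0, "hand": 24}, {"offset": [-110, 0, -1.6], "roll": 0, "hand": 24}, {"offset": [-122, 0, -1.6], "roll": 0, "hand": 24}, {"offset": [-134, 0, -1.6], "roll": 0, "hand": 24}, {"offset": [-143, 0, -1.6], "roll": 0, "hand": 24}, {"offset": [-146.5, 0, -1.6], "roll": 0, "hand": 24}, {"offset": [-146.5, 0, -1.6], "roll": 0, "hand": 24}, {"offset": [-146.5, 0, -1.6], "roll": 0, "hand": 24}, {"offset": [-146.5, 0, -1.6], "roll": 0, "hand": 24}]}}

```text
clock: 20.38
tool_pos: [0.5155, 0.0586, 0.0431]
orientation: [-180.0, -0.0, -11.0]
force: [0.4, -0.2, -0.7]
opening: 0.0317
```

```bash
python3 - <<'E'
from h import *
go((.572,.292,.17,-11.05))
E
```

```text
t 20.38 p [0.5155 0.0586 0.0431] rpy [-1.7999e+02 -3.0000e-02 -1.1030e+01] F [ 0.4 -0.2 -0.7] open 31.7
rack xy -75.8 -39.6
off [10.8, -239.9, -126.9] roll 0.0003
```

Request:
{"fn": "jog_arm", "kwargs": {"motion": [{"offset": [0, 0, -10], "roll": 0, "hand": 24}, {"offset": [0, 0, -35], "roll": 0, "hand": 24}, {"offset": [0, 0, -65], "roll": 0, "hand": 24}, {"offset": [5, 0, -95], "roll": 0, "hand": 24}, {"offset": [14, -5, -117], "roll": 0, "hand": 24}, {"offset": [22, -20, -127], "roll": 0, "hand": 24}, {"offset": [28, -45, -127], "roll": 0, "hand": 24}, {"offset": [28, -75, -127], "roll": 0, "hand": 24}, {"offset": [25, -105, -127], "roll": 0, "hand": 24}, {"offset": [22, -135, -127], "roll": 0, "hand": 24}, {"offset": [18, -165, -127], "roll": 0, "hand": 24}, {"offset": [14, -195, -127], "roll": 0, "hand": 24}, {"offset": [11, -220, -127], "roll": 0, "hand": 24}, {"offset": [10.8, -235, -122], "roll": 0, "hand": 24}, {"offset": [10.8, -240, -105], "roll": 0, "hand": 24}, {"offset": [10.8, -240, -80], "roll": 0, "hand": 24}, {"offset": [10.8, -240, -60], "roll": 0, "hand": 24}, {"offset": [10.8, -240, -50], "roll": 0, "hand": 24}, {"offset": [10.8, -240, -45], "roll": 0, "hand": 24}, {"offset": [10.8, -240, -45], "roll": 0, "hand": 24}]}}

```text
clock: 22.05
tool_pos: [0.5714, 0.2913, 0.0872]
orientation: [179.9, 0.1, -11.1]
force: [-0.2, 0.0, -2.2]
opening: 0.0311
```

Request:
{"fn": "jog_arm", "kwargs": {"motion": [{"offset": [0, 0, 0], "roll": 0, "hand": 24}, {"offset": [0, 0, 0], "roll": 0, "hand": 24}, {"offset": [0, 0, 0], "roll": 0, "hand": 24}, {"offset": [0, 0, 0], "roll": 0, "hand": 24}]}}

```text
clock: 22.38
tool_pos: [0.5719, 0.2922, 0.0891]
orientation: [-179.9, -0.1, -11.0]
force: [-0.1, 0.6, -1.6]
opening: 0.0315
```

```bash
python3 - <<'E'
from h import *
go((.572,.292,.0475,-11.05))
snap('scene','s6');crop('s6',130,90,290,250,4,'c8')
E
```

```text
t 22.38 p [0.5719 0.2922 0.0891] rpy [-1.7992e+02 -6.0000e-02 -1.1050e+01] F [-0.1  0.6 -1.6] open 31.5
rack xy -65.2 200.4
off [0.1, 0.2, 41.6] roll 0.0
```

View pics/c8.png

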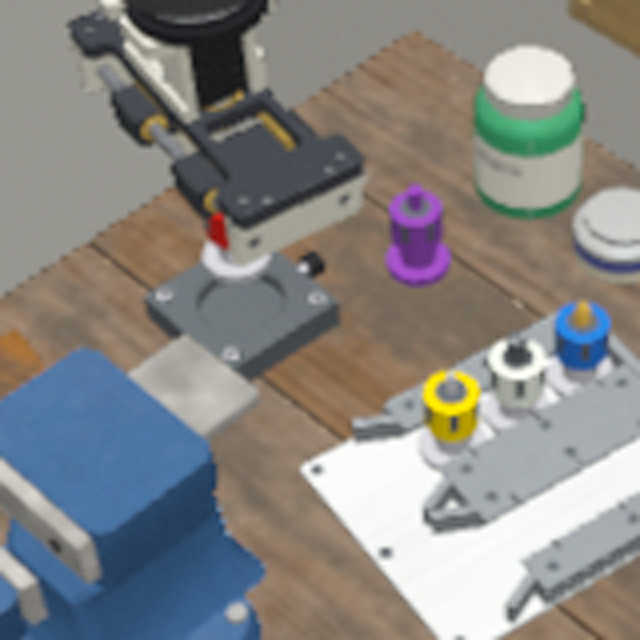

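Request:
{"fn": "jog_arm", "kwargs": {"motion": [{"offset": [0, 0, 12], "roll": 0, "hand": 24}, {"offset": [0, 0, 24], "roll": 0, "hand": 24}, {"offset": [0, 0, 34], "roll": 0, "hand": 24}, {"offset": [0, 0, 40], "roll": 0, "hand": 24}, {"offset": [0, 0, 42], "roll": 0, "hand": 24}, {"offset": [0, 0, 42], "roll": 0, "hand": 24}, {"offset": [0, 0, 42], "roll": 0, "hand": 24}, {"offset": [0, 0, 42], "roll": 0, "hand": 24}, {"offset": [0, 0, 42], "roll": 0, "hand": 24}, {"offset": [0, 0, 42], "roll": 0, "hand": 24}]}}

```text
clock: 23.27
tool_pos: [0.5715, 0.2919, 0.0457]
orientation: [180.0, 0.0, -11.0]
force: [-0.2, 0.7, -2.3]
opening: 0.0316
```

Request:
{"fn": "jog_arm", "kwargs": {"motion": [{"offset": [0, 0, 1], "roll": 0, "hand": 24}, {"offset": [0, 0, 1], "roll": 0, "hand": 24}, {"offset": [0, 0, 1], "roll": 0, "hand": 24}]}}

```text
clock: 23.52
tool_pos: [0.5716, 0.292, 0.0451]
orientation: [-180.0, -0.0, -11.0]
force: [0.8, 0.6, 0.7]
opening: 0.0311
```

Contact at the expected height. Release and rise.

Request:
{"fn": "jog_arm", "kwargs": {"motion": [{"offset": [0, 0, 0.3], "roll": 0, "hand": 56}, {"offset": [0, 0, 0.3], "roll": 0, "hand": 56}, {"offset": [0, 0, 0.3], "roll": 0, "hand": 56}, {"offset": [0, 0, -15], "roll": 0, "hand": 56}, {"offset": [0, 0, -50], "roll": 0, "hand": 56}, {"offset": [0, 0, -85], "roll": 0, "hand": 56}, {"offset": [0, 0, -115], "roll": 0, "hand": 56}, {"offset": [0, 0, -125], "roll": 0, "hand": 56}, {"offset": [0, 0, -125], "roll": 0, "hand": 56}, {"offset": [0, 0, -125], "roll": 0, "hand": 56}, {"offset": [0, 0, -125], "roll": 0, "hand": 56}]}}

```text
clock: 24.43
tool_pos: [0.5708, 0.2915, 0.1687]
orientation: [179.9, 0.1, -11.1]
force: [-0.3, -0.2, -0.7]
opening: 0.056
```

```bash
python3 - <<'E'
from h import *
go((.6065,-.105,.16,-101.05))
E
```

```text
t 24.43 p [0.5708 0.2915 0.1687] rpy [ 1.7993e+02  8.0000e-02 -1.1060e+01] F [-0.3 -0.2 -0.7] open 56.0
rack xy -66.2 199.5
off [111.2, 382.3, 8.7] roll 1.5706
```

Request:
{"fn": "jog_arm", "kwargs": {"motion": [{"offset": [4, 14, 0], "roll": 0.1, "hand": 56}, {"offset": [12, 40, 0], "roll": 0.22, "hand": 56}, {"offset": [20, 70, 0], "roll": 0.34, "hand": 56}, {"offset": [29, 100, 0], "roll": 0.46, "hand": 56}, {"offset": [38, 130, 0], "roll": 0.58, "hand": 56}, {"offset": [47, 160, 0], "roll": 0.7, "hand": 56}, {"offset": [55, 190, 0], "roll": 0.82, "hand": 56}, {"offset": [64, 220, 0], "roll": 0.94, "hand": 56}, {"offset": [73, 250, 0], "roll": 1.06, "hand": 56}, {"offset": [81, 280, 0], "roll": 1.18, "hand": 56}, {"offset": [90, 308, 0], "roll": 1.3, "hand": 56}, {"offset": [97, 332, 2], "roll": 1.42, "hand": 56}, {"offset": [103, 355, 4], "roll": 1.53, "hand": 56}, {"offset": [108, 372, 8], "roll": 1.571, "hand": 56}, {"offset": [111, 382, 9], "roll": 1.571, "hand": 56}, {"offset": [111, 382, 9], "roll": 1.571, "hand": 56}, {"offset": [111, 382, 9], "roll": 1.571, "hand": 56}, {"offset": [111, 382, 9], "roll": 1.571, "hand": 56}, {"offset": [111, 382, 9], "roll": 1.571, "hand": 56}, {"offset": [111, 382, 9], "roll": 1.571, "hand": 56}]}}

```text
clock: 26.1
tool_pos: [0.6073, -0.1033, 0.161]
orientation: [-180.0, 0.0, -101.0]
force: [0.1, -0.1, -0.6]
opening: 0.0562
```

```bash
python3 - <<'E'
from h import *
go((.6065,-.1053,.0385,-101.05))
snap('scene','s7');crop('s7',140,100,400,300,3,'c9')
E
```

```text
t 26.1 p [ 0.6073 -0.1033  0.161 ] rpy [-1.7999e+02  1.0000e-02 -1.0096e+02] F [ 0.1 -0.1 -0.6] open 56.2
rack xy 45.3 -181.0
off [2.1, 0.4, 122.5] roll 0.0015
```

View pics/c9.png

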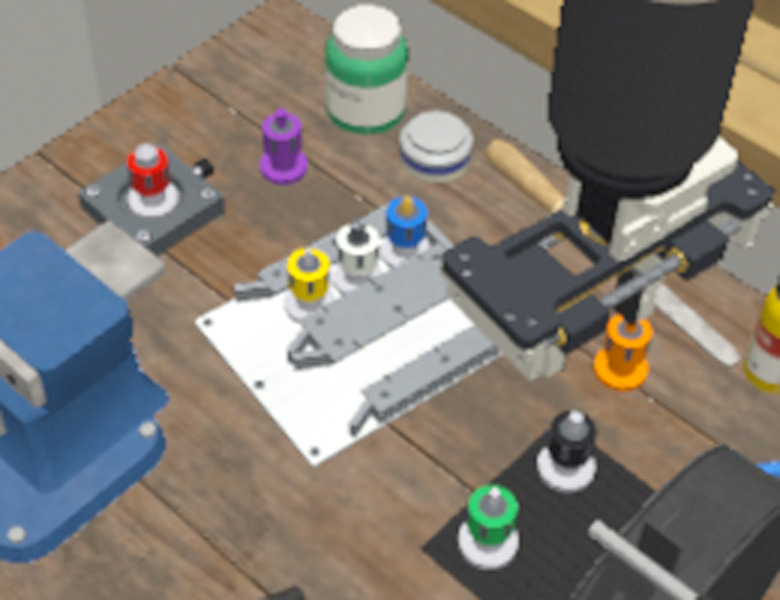

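Red is seated upright in the recess; black and green stand on the mat. Now pick black.

Request:
{"fn": "jog_arm", "kwargs": {"motion": [{"offset": [2, 0.4, 35], "roll": 0, "hand": 56}, {"offset": [2, 0.4, 70], "roll": 0, "hand": 56}, {"offset": [2, 0.4, 95], "roll": 0, "hand": 56}, {"offset": [2, 0.4, 114], "roll": 0, "hand": 56}, {"offset": [2, 0.4, 122], "roll": 0, "hand": 56}, {"offset": [2, 0.4, 122], "roll": 0, "hand": 56}, {"offset": [2, 0.4, 122], "roll": 0, "hand": 56}, {"offset": [2, 0.4, 122], "roll": 0, "hand": 56}, {"offset": [2, 0.4, 122], "roll": 0, "hand": 56}, {"offset": [2, 0.4, 122], "roll": 0, "hand": 56}, {"offset": [2, 0.4, 122], "roll": 0, "hand": 24}, {"offset": [2, 0.4, 122], "roll": 0, "hand": 24}, {"offset": [2, 0.4, 122], "roll": 0, "hand": 24}, {"offset": [2, 0.4, 122], "roll": 0, "hand": 24}, {"offset": [2, 0.4, 122], "roll": 0, "hand": 24}, {"offset": [2, 0.4, 122], "roll": 0, "hand": 24}]}}

```text
clock: 27.48
tool_pos: [0.6064, -0.1061, 0.0391]
orientation: [180.0, -0.0, -101.1]
force: [-0.7, -0.2, 1.8]
opening: 0.0315
```

```bash
python3 - <<'E'
from h import *
go((*rk(-76.5,-40),.13,-11.05))
E
```

```text
t 27.48 p [ 0.6064 -0.1061  0.0391] rpy [ 180.     -0.   -101.06] F [-0.7 -0.2  1.8] open 31.5
rack xy 45.0 -183.9
off [-143.9, 121.5, -90.9] roll -1.5709
```

Request:
{"fn": "jog_arm", "kwargs": {"motion": [{"offset": [0, 0, -15], "roll": 0, "hand": 24}, {"offset": [0, 0, -45], "roll": 0, "hand": 24}, {"offset": [-3, 3, -75], "roll": -0.1, "hand": 24}, {"offset": [-10, 8, -91], "roll": -0.22, "hand": 24}, {"offset": [-20, 16, -93], "roll": -0.34, "hand": 24}, {"offset": [-32, 26, -93], "roll": -0.46, "hand": 24}, {"offset": [-44, 37, -93], "roll": -0.58, "hand": 24}, {"offset": [-57, 48, -93], "roll": -0.7, "hand": 24}, {"offset": [-71, 60, -93], "roll": -0.82, "hand": 24}, {"offset": [-85, 72, -93], "roll": -0.94, "hand": 24}, {"offset": [-99, 84, -93], "roll": -1.06, "hand": 24}, {"offset": [-113, 95, -93], "roll": -1.18, "hand": 24}, {"offset": [-125, 105, -93], "roll": -1.3, "hand": 24}, {"offset": [-135, 114, -92], "roll": -1.42, "hand": 24}, {"offset": [-141, 119, -91], "roll": -1.53, "hand": 24}, {"offset": [-144, 121.5, -80], "roll": -1.571, "hand": 24}, {"offset": [-144, 121.5, -60], "roll": -1.571, "hand": 24}, {"offset": [-144, 121.5, -45], "roll": -1.571, "hand": 24}, {"offset": [-144, 121.5, -45], "roll": -1.571, "hand": 24}, {"offset": [-144, 121.5, -45], "roll": -1.571, "hand": 24}]}}

```text
clock: 29.15
tool_pos: [0.5142, 0.0582, 0.0834]
orientation: [179.9, 0.1, -11.0]
force: [0.7, 0.7, -0.7]
opening: 0.0312
```

Request:
{"fn": "jog_arm", "kwargs": {"motion": [{"offset": [0, 0, 0], "roll": 0, "hand": 24}, {"offset": [0, 0, 0], "roll": 0, "hand": 24}, {"offset": [0, 0, 0], "roll": 0, "hand": 24}]}}

```text
clock: 29.4
tool_pos: [0.5154, 0.0587, 0.0849]
orientation: [-179.9, -0.1, -11.0]
force: [-0.2, 0.1, -1.6]
opening: 0.0314
```

```bash
python3 - <<'E'
from h import *
go((*rk(-76.5,-40),.0437,-11.05))
E
```

```text
t 29.4 p [0.5154 0.0587 0.0849] rpy [-1.7994e+02 -8.0000e-02 -1.1050e+01] F [-0.2  0.1 -1.6] open 31.4
rack xy -75.9 -39.6
off [-0.6, 0.4, 41.2] roll 0.0
```

Request:
{"fn": "jog_arm", "kwargs": {"motion": [{"offset": [-0.5, 0.4, 12], "roll": 0, "hand": 24}, {"offset": [-0.5, 0.4, 26], "roll": 0, "hand": 24}, {"offset": [-0.5, 0.4, 36], "roll": 0, "hand": 24}, {"offset": [-0.5, 0.4, 40], "roll": 0, "hand": 24}, {"offset": [-0.5, 0.4, 40.5], "roll": 0, "hand": 24}, {"offset": [-0.5, 0.4, 40.5], "roll": 0, "hand": 24}, {"offset": [-0.5, 0.4, 40.5], "roll": 0, "hand": 24}, {"offset": [-0.5, 0.4, 40.5], "roll": 0, "hand": 24}, {"offset": [-0.5, 0.4, 40.5], "roll": 0, "hand": 24}, {"offset": [-0.5, 0.4, 40.5], "roll": 0, "hand": 24}]}}

```text
clock: 30.23
tool_pos: [0.5145, 0.0583, 0.0439]
orientation: [-180.0, -0.0, -11.0]
force: [-0.2, 0.0, -0.7]
opening: 0.0315
```

```bash
python3 - <<'E'
from h import *
go((*rk(24.4,-40),.0437,-11.05))
E
```

```text
t 30.23 p [0.5145 0.0583 0.0439] rpy [-1.7997e+02 -4.0000e-02 -1.1050e+01] F [-0.2  0.  -0.7] open 31.5
rack xy -76.7 -40.1
off [101.1, -0.1, 0.2] roll 0.0
```

Request:
{"fn": "jog_arm", "kwargs": {"motion": [{"offset": [6, 0, 0.2], "roll": 0, "hand": 24}, {"offset": [15, 0, 0.2], "roll": 0, "hand": 24}, {"offset": [24, 0, 0.2], "roll": 0, "hand": 24}, {"offset": [33, 0, 0.2], "roll": 0, "hand": 24}, {"offset": [42, 0, 0.2], "roll": 0, "hand": 24}, {"offset": [51, 0, 0.2], "roll": 0, "hand": 24}, {"offset": [60, 0, 0.2], "roll": 0, "hand": 24}, {"offset": [69, 0, 0.2], "roll": 0, "hand": 24}, {"offset": [78, 0, 0.2], "roll": 0, "hand": 24}, {"offset": [87, 0, 0.2], "roll": 0, "hand": 24}, {"offset": [96, 0, 0.2], "roll": 0, "hand": 24}, {"offset": [101, 0, 0.2], "roll": 0, "hand": 24}, {"offset": [101.6, 0, 0.2], "roll": 0, "hand": 24}, {"offset": [101.6, 0, 0.2], "roll": 0, "hand": 24}, {"offset": [101.6, 0, 0.2], "roll": 0, "hand": 24}, {"offset": [101.6, 0, 0.2], "roll": 0, "hand": 24}, {"offset": [101.6, 0, 0.2], "roll": 0, "hand": 24}]}}

```text
clock: 31.65
tool_pos: [0.6136, 0.0389, 0.0434]
orientation: [-180.0, 0.0, -11.0]
force: [-0.6, -0.5, -2.1]
opening: 0.0316
```

```bash
python3 - <<'E'
from h import *
go((*rk(24.8,-40),.0421,-11.05))
E
```

```text
t 31.65 p [0.6136 0.0389 0.0434] rpy [-180.      0.    -11.03] F [-0.6 -0.5 -2.1] open 31.6
rack xy 24.3 -40.2
off [0.5, -0.2, 1.3] roll 0.0003
```

Request:
{"fn": "jog_arm", "kwargs": {"motion": [{"offset": [0.5, 0, 0.7], "roll": 0, "hand": 24}, {"offset": [0.5, 0, 1.4], "roll": 0, "hand": 24}, {"offset": [0.5, 0, 1.6], "roll": 0, "hand": 24}, {"offset": [0.5, 0, 1.6], "roll": 0, "hand": 24}, {"offset": [0.5, 0, 1.6], "roll": 0, "hand": 24}]}}

```text
clock: 32.07
tool_pos: [0.6145, 0.0387, 0.042]
orientation: [-180.0, -0.0, -11.0]
force: [-1.6, 0.9, 4.7]
opening: 0.0313
```

Contact. Release, rise, and go for green.

Request:
{"fn": "jog_arm", "kwargs": {"motion": [{"offset": [0, 0, 0], "roll": 0, "hand": 56}, {"offset": [0, 0, 0], "roll": 0, "hand": 56}, {"offset": [0, 0, 0], "roll": 0, "hand": 56}, {"offset": [0, 0, -15], "roll": 0, "hand": 56}, {"offset": [0, 0, -50], "roll": 0, "hand": 56}, {"offset": [0, 0, -85], "roll": 0, "hand": 56}, {"offset": [0, 0, -110], "roll": 0, "hand": 56}, {"offset": [0, 0, -110], "roll": 0, "hand": 56}, {"offset": [0, 0, -110], "roll": 0, "hand": 56}, {"offset": [0, 0, -110], "roll": 0, "hand": 56}]}}

```text
clock: 32.9
tool_pos: [0.614, 0.0386, 0.1511]
orientation: [-180.0, 0.0, -11.1]
force: [0.2, 1.0, -0.6]
opening: 0.0558
```

```bash
python3 - <<'E'
from h import *
go((.522,-.1054,.15,-101.05))
E
```

```text
t 32.9 p [0.614  0.0386 0.1511] rpy [-1.7999e+02  3.0000e-02 -1.1070e+01] F [ 0.2  1.  -0.6] open 55.8
rack xy 24.7 -40.4
off [-62.7, 159.0, 1.1] roll 1.5705
```

Request:
{"fn": "jog_arm", "kwargs": {"motion": [{"offset": [-4, 8, 0], "roll": 0.1, "hand": 56}, {"offset": [-8, 18, 0], "roll": 0.22, "hand": 56}, {"offset": [-12, 30, 0], "roll": 0.34, "hand": 56}, {"offset": [-17, 42, 0], "roll": 0.46, "hand": 56}, {"offset": [-22, 54, 0], "roll": 0.58, "hand": 56}, {"offset": [-27, 67, 0], "roll": 0.7, "hand": 56}, {"offset": [-32, 80, 0], "roll": 0.82, "hand": 56}, {"offset": [-37, 93, 0], "roll": 0.94, "hand": 56}, {"offset": [-42, 106, 0], "roll": 1.06, "hand": 56}, {"offset": [-47, 119, 0], "roll": 1.18, "hand": 56}, {"offset": [-52, 131, 0], "roll": 1.3, "hand": 56}, {"offset": [-56, 142, 0], "roll": 1.42, "hand": 56}, {"offset": [-60, 152, 0], "roll": 1.53, "hand": 56}, {"offset": [-62.7, 159, 1], "roll": 1.571, "hand": 56}, {"offset": [-62.7, 159, 1], "roll": 1.571, "hand": 56}, {"offset": [-62.7, 159, 1], "roll": 1.571, "hand": 56}, {"offset": [-62.7, 159, 1], "roll": 1.571, "hand": 56}, {"offset": [-62.7, 159, 1], "roll": 1.571, "hand": 56}, {"offset": [-62.7, 159, 1], "roll": 1.571, "hand": 56}]}}

```text
clock: 34.48
tool_pos: [0.5227, -0.105, 0.1504]
orientation: [180.0, -0.0, -101.0]
force: [0.4, 0.2, -0.6]
opening: 0.056
```

```bash
python3 - <<'E'
from h import *
go((.522,-.1054,.0387,-101.05))
E
```

```text
t 34.48 p [ 0.5227 -0.105   0.1504] rpy [ 1.7998e+02 -1.0000e-02 -1.0098e+02] F [ 0.4  0.2 -0.6] open 56.0
rack xy -37.4 -198.9
off [0.5, 0.6, 111.7] roll 0.0011
```

Request:
{"fn": "jog_arm", "kwargs": {"motion": [{"offset": [0.5, 0.6, 35], "roll": 0, "hand": 56}, {"offset": [0.5, 0.6, 65], "roll": 0, "hand": 56}, {"offset": [0.5, 0.6, 90], "roll": 0, "hand": 56}, {"offset": [0.5, 0.6, 105], "roll": 0, "hand": 56}, {"offset": [0.5, 0.6, 111.5], "roll": 0, "hand": 56}, {"offset": [0.5, 0.6, 111.5], "roll": 0, "hand": 56}, {"offset": [0.5, 0.6, 111.5], "roll": 0, "hand": 56}, {"offset": [0.5, 0.6, 111.5], "roll": 0, "hand": 56}, {"offset": [0.5, 0.6, 111.5], "roll": 0, "hand": 56}, {"offset": [0.5, 0.6, 111.5], "roll": 0, "hand": 56}, {"offset": [0.5, 0.6, 111.5], "roll": 0, "hand": 24}, {"offset": [0.5, 0.6, 111.5], "roll": 0, "hand": 24}, {"offset": [0.5, 0.6, 111.5], "roll": 0, "hand": 24}, {"offset": [0.5, 0.6, 111.5], "roll": 0, "hand": 24}, {"offset": [0.5, 0.6, 111.5], "roll": 0, "hand": 24}, {"offset": [0.5, 0.6, 111.5], "roll": 0, "hand": 24}]}}

```text
clock: 35.82
tool_pos: [0.5218, -0.1058, 0.0392]
orientation: [-180.0, -0.0, -101.1]
force: [0.9, 0.3, 0.8]
opening: 0.0314
```

```bash
python3 - <<'E'
from h import *
go((*rk(-76.5,-40),.13,-11.05))
E
```

```text
t 35.82 p [ 0.5218 -0.1058  0.0392] rpy [-180.     -0.   -101.06] F [0.9 0.3 0.8] open 31.4
rack xy -38.1 -199.8
off [-159.8, 38.5, -90.8] roll -1.571
```

Offset 36.2 mm.

Request:
{"fn": "jog_arm", "kwargs": {"motion": [{"offset": [0, 0, -15], "roll": 0, "hand": 24}, {"offset": [0, 0, -45], "roll": 0, "hand": 24}, {"offset": [-3, 1, -75], "roll": -0.1, "hand": 24}, {"offset": [-10, 3, -91], "roll": -0.22, "hand": 24}, {"offset": [-21, 5, -93], "roll": -0.34, "hand": 24}, {"offset": [-34, 8, -93], "roll": -0.46, "hand": 24}, {"offset": [-48, 12, -93], "roll": -0.58, "hand": 24}, {"offset": [-63, 15, -93], "roll": -0.7, "hand": 24}, {"offset": [-78, 19, -93], "roll": -0.82, "hand": 24}, {"offset": [-94, 23, -93], "roll": -0.94, "hand": 24}, {"offset": [-110, 27, -93], "roll": -1.06, "hand": 24}, {"offset": [-125, 30, -93], "roll": -1.18, "hand": 24}, {"offset": [-139, 33, -93], "roll": -1.3, "hand": 24}, {"offset": [-150, 36, -92], "roll": -1.42, "hand": 24}, {"offset": [-157, 38, -91], "roll": -1.53, "hand": 24}, {"offset": [-160, 38.5, -80], "roll": -1.571, "hand": 24}, {"offset": [-160, 38.5, -60], "roll": -1.571, "hand": 24}, {"offset": [-160, 38.5, -45], "roll": -1.571, "hand": 24}, {"offset": [-160, 38.5, -45], "roll": -1.571, "hand": 24}, {"offset": [-160, 38.5, -45], "roll": -1.571, "hand": 24}]}}

```text
clock: 37.48
tool_pos: [0.514, 0.0583, 0.0835]
orientation: [179.9, 0.1, -11.0]
force: [0.4, 0.1, -1.6]
opening: 0.0313
```

Request:
{"fn": "jog_arm", "kwargs": {"motion": [{"offset": [0, 0, 0], "roll": 0, "hand": 24}, {"offset": [0, 0, 0], "roll": 0, "hand": 24}, {"offset": [0, 0, 0], "roll": 0, "hand": 24}, {"offset": [0, 0, 0], "roll": 0, "hand": 24}]}}

```text
clock: 37.82
tool_pos: [0.5151, 0.0588, 0.0849]
orientation: [-180.0, -0.1, -11.1]
force: [0.6, -0.6, -1.1]
opening: 0.0313
```

```bash
python3 - <<'E'
from h import *
go((*rk(-76.5,-40),.0438,-11.05))
E
```

```text
t 37.82 p [0.5151 0.0588 0.0849] rpy [-1.7995e+02 -6.0000e-02 -1.1050e+01] F [ 0.6 -0.6 -1.1] open 31.3
rack xy -76.3 -39.6
off [-0.2, 0.4, 41.1] roll -0.0001
```

Request:
{"fn": "jog_arm", "kwargs": {"motion": [{"offset": [-0.2, 0.4, 12], "roll": 0, "hand": 24}, {"offset": [-0.2, 0.4, 26], "roll": 0, "hand": 24}, {"offset": [-0.2, 0.4, 36], "roll": 0, "hand": 24}, {"offset": [-0.2, 0.4, 40], "roll": 0, "hand": 24}, {"offset": [-0.2, 0.4, 40.5], "roll": 0, "hand": 24}, {"offset": [-0.2, 0.4, 40.5], "roll": 0, "hand": 24}, {"offset": [-0.2, 0.4, 40.5], "roll": 0, "hand": 24}, {"offset": [-0.2, 0.4, 40.5], "roll": 0, "hand": 24}, {"offset": [-0.2, 0.4, 40.5], "roll": 0, "hand": 24}, {"offset": [-0.2, 0.4, 40.5], "roll": 0, "hand": 24}]}}

```text
clock: 38.65
tool_pos: [0.5146, 0.0584, 0.0441]
orientation: [-180.0, -0.0, -11.0]
force: [-0.9, -0.6, -1.1]
opening: 0.0315
```

```bash
python3 - <<'E'
from h import *
go((*rk(-19.6,-40),.0437,-11.05))
E
```

```text
t 38.65 p [0.5146 0.0584 0.0441] rpy [-1.7997e+02 -4.0000e-02 -1.1040e+01] F [-0.9 -0.6 -1.1] open 31.5
rack xy -76.6 -40.0
off [57.0, -0.0, 0.4] roll 0.0001
```

Request:
{"fn": "jog_arm", "kwargs": {"motion": [{"offset": [5, 0, 0.3], "roll": 0, "hand": 24}, {"offset": [13, 0, 0.3], "roll": 0, "hand": 24}, {"offset": [21, 0, 0.3], "roll": 0, "hand": 24}, {"offset": [29, 0, 0.3], "roll": 0, "hand": 24}, {"offset": [37, 0, 0.3], "roll": 0, "hand": 24}, {"offset": [45, 0, 0.3], "roll": 0, "hand": 24}, {"offset": [52, 0, 0.3], "roll": 0, "hand": 24}, {"offset": [56.5, 0, 0.3], "roll": 0, "hand": 24}, {"offset": [57, 0, 0.3], "roll": 0, "hand": 24}, {"offset": [57, 0, 0.3], "roll": 0, "hand": 24}, {"offset": [57, 0, 0.3], "roll": 0, "hand": 24}, {"offset": [57, 0, 0.3], "roll": 0, "hand": 24}, {"offset": [57, 0, 0.3], "roll": 0, "hand": 24}]}}

```text
clock: 39.73
tool_pos: [0.5701, 0.0474, 0.0435]
orientation: [-180.0, 0.0, -11.0]
force: [-0.8, 0.2, -1.2]
opening: 0.0313
```

Request:
{"fn": "jog_arm", "kwargs": {"motion": [{"offset": [0, 0, 0.7], "roll": 0, "hand": 24}, {"offset": [0, 0, 1.4], "roll": 0, "hand": 24}, {"offset": [0, 0, 1.6], "roll": 0, "hand": 24}, {"offset": [0, 0, 1.6], "roll": 0, "hand": 24}, {"offset": [0, 0, 1.6], "roll": 0, "hand": 24}]}}

```text
clock: 40.15
tool_pos: [0.5703, 0.0475, 0.0422]
orientation: [-180.0, -0.0, -11.0]
force: [-3.4, 1.5, 6.4]
opening: 0.0311
```

Request:
{"fn": "jog_arm", "kwargs": {"motion": [{"offset": [0, 0, -0.3], "roll": 0, "hand": 56}, {"offset": [0, 0, -0.3], "roll": 0, "hand": 56}, {"offset": [0, 0, -0.3], "roll": 0, "hand": 56}, {"offset": [0, 0, -15], "roll": 0, "hand": 56}, {"offset": [0, 0, -50], "roll": 0, "hand": 56}, {"offset": [0, 0, -85], "roll": 0, "hand": 56}, {"offset": [0, 0, -120], "roll": 0, "hand": 56}, {"offset": [0, 0, -155], "roll": 0, "hand": 56}, {"offset": [0, 0, -190], "roll": 0, "hand": 56}, {"offset": [0, -30, -210], "roll": 0, "hand": 56}, {"offset": [0, -65, -210], "roll": 0, "hand": 56}, {"offset": [0, -100, -210], "roll": 0, "hand": 56}, {"offset": [0, -140, -210], "roll": 0, "hand": 56}, {"offset": [0, -180, -210], "roll": 0, "hand": 56}, {"offset": [0, -220, -210], "roll": 0, "hand": 56}, {"offset": [0, -260, -210], "roll": 0, "hand": 56}, {"offset": [0, -300, -210], "roll": 0, "hand": 56}, {"offset": [0, -340, -210], "roll": 0, "hand": 56}, {"offset": [0, -360, -210], "roll": 0, "hand": 56}, {"offset": [0, -360, -210], "roll": 0, "hand": 56}]}}

```text
clock: 41.82
tool_pos: [0.6391, 0.405, 0.2491]
orientation: [179.9, 0.1, -10.9]
force: [0.2, -1.0, -1.2]
opening: 0.0561
```

```bash
python3 - <<'E'
from h import *
go()
snap('scene','s8');snap('top','t8');crop('s8',140,100,340,260,4,'c10');crop('t8',140,125,305,245,4,'c11')
E
```

```text
t 41.82 p [0.6391 0.405  0.2491] rpy [ 1.7992e+02  7.0000e-02 -1.0870e+01] F [ 0.2 -1.  -1.2] open 56.1
rack xy -20.9 324.0
```

View pics/c10.png

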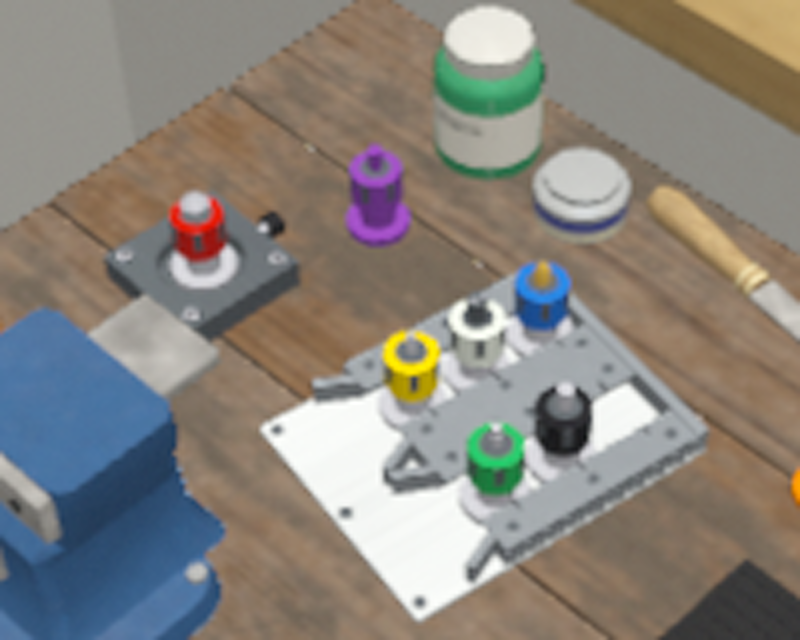

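View pics/c11.png

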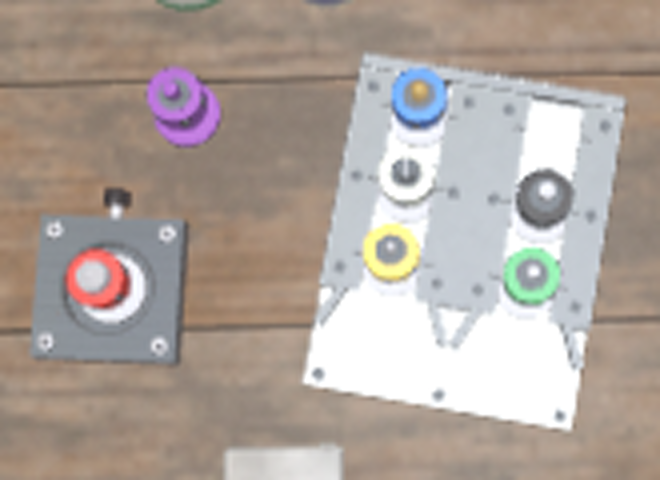

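```bash
python3 -c "
from h import *
print(order.close_job())"
```

```text
the job is handed in; nothing more can be done
None
```

The job is done and handed in at about 42 s on the robot's clock, against the 109 s limit.

**What I did:** I slid out green, then black, and stood both on the mat. Then I slid out red and seated it in the recess of the tightening block. Black went back into the middle place and green into the front place, leaving red's place at the back empty.

**Last checks:**
- **Red:** it stands upright in the recess in both the scene and top pictures. The foot touched down at the height expected for the recess floor.
- **Black and green:** in the top picture both stand within about half a pixel (about 1 mm) of where they started.
- **Other lane:** yellow, white and blue look unchanged and nothing tipped over.
- **Arm:** it was raised clear with the gripper empty. The force readings I saw between moves stayed under about 8 N.
- **Failures:** no check failed or disagreed. The measured arm position lagged a few millimetres right after fast moves, so I let it settle before each grip and each placing.

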